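Tamp the soap bars level in the tote

ROBOT

A 6-joint arm with a two-finger parallel gripper is mounted at the origin on the work surface. World frame = base frame: x ahead of the robot, y to its left, z up, the work surface at z = 0. Lengths are in m, angles in rad, forces in N, time in s.
With the tool pointing down it reaches from about 0.325 to 0.75 m from the base axis. Payload 7.6 kg.
Tool frame: the origin (TCP) lies at the very end of the fingers, on their centre line; the grasp point (between the pads) lies 19 mm behind it; z points along the fingers, y is the line along which they close (so a half turn about z gives the same grasp; the last joint's range is limited). The gripper opens to 85 mm and grips with 20 to 120 N. Pads are 22 mm wide; open, the fingers measure 114 mm over their backs; the gripper's body (76 mm by 85 mm) begins 54 mm behind the grasp point. The pads swing forward as they close: fully open they stand 13 mm farther back than shut.
Start: joints at [1.193, 0.052, 1.401, -0, 1.689, -0.07], TCP at [0.159, 0.5, 0.231] pointing down, gripper open.
Joint ranges: [-2.9, 2.9], [-0.91, 2.17], [0.12, 2.37], [-1.06, 4.2], [0.26, 2.73], [-2.93, 2.93]. Speed limits (rad/s): [2.57, 2.57, 3.01, 3.14, 3.14, 3.14].

INTERFACE

Orientations are given as a rotation vector (axis times angle).
In Python, from plant import robot gives the robot as it stands.
- The arm moves only by the tool apply_moves, never from a script. Its argument "moves" is a list of rows, each an object of numbers: "x", "y", "z": the shift along the tool's x, y, z in mm; "turn": the turn about the tool's z in rad; "gripper": the opening, from -1 (shut) to 1 (fully open). A call has exactly 8 rows; each row shifts and turns the commanded pose from where the row before left it, along the tool's axes as they then stand; what a row does not reach is not made up. A row lasts 1/12 s, in which the tool goes at most 41.7 mm and 7.16 degrees, less where a joint would pass 70% of its speed; a pose out of reach is approached as far as the arm can. A call with a gripper value outside its range is refused whole. The fingers move at their own pace and stop on an object; "grip_force" is the grip in N (left out, the last holds). Time passes only in rows, so rows that do not move let the fingers close, or fill a call up. It gives the time, the measured TCP pose, the force, the opening and the grip force at its end, in the units of the state.
- robot.state(): the state, without advancing time (a new reading comes with each control period).
- robot.read_camera(name): name is "scene" or "top" or "wrist"; returns the picture (400x640x3 uint8, red, green, blue); there is no depth.
- robot.camera_model(name): a dict with "K" (3x3 intrinsics, pixels), "rvec" (rotation vector, rad) and "tvec" (3), from world to camera coordinates, as OpenCV has them; the wrist camera has in their place "T_tool_cam" (4x4, takes a point from camera to tool coordinates, whose origin is the TCP and whose axes are the flange's). Camera axes: x right, y down, z forward; pixel columns grow to the right and rows downward; lengths in m; the calibration is good to about 2 mm. A picture is of the moment at which its call begins: read the wrist's pose just before it. camera_model takes no time and is no camera call.
- robot.job_done(): hands the job in; it is judged then, once.
The state is a dict: "time": time; "qpos": joint angles; "joint_vel": joint speeds; "tau": joint torques, N m; "tcp_pos": TCP position; "tool_rot": TCP orientation; "wrist_force": force on the tool from outside, world axes, zero at the start; "ft_torque": the same for the moment, N m; "opening": finger opening in m; "grasp_force": force on a finger pad.
Only numpy, scipy, OpenCV 4.12 (cv2) and the standard library are available. Lean on these libraries where they do the work, as an engineer would, in place of code of your own. Each camera call takes 0.05 s, during which the arm holds its last target. There are 200 camera calls.

TASK

Two soap bars have ridden up on their neighbours in the blue tote of cream soap bars. Take the tamper by its red handle and press each raised bar straight down with the tamper's flat face, steadily and without hammering, until both lie flat on the tote's floor, level with the others; do not press them with the gripper itself. Then stand the tamper upright on the table where you took it from and let go.

Things in the scene. Friction and masses are not known exactly. Their poses are not given: they have to be found in the camera images.
- tamper: Hand tamper standing on the table: round flat white base 62 mm across, 14 mm thick, and on its centre an upright round red handle 28 mm across, top 120 mm above the underside. 0.25 kg. Origin: centre of the underside; z up the handle; its yaw does not matter. Grip it 90 to 100 mm above the underside: nothing nearby is as tall.
- soap_bin: Fixed blue tote, 228 (x) x 102 (y) x 62 mm high, walls and floor 6 mm. Origin: centre of the underside, on the table; z up. Holds five cream soap bars in a row along its x: 1, 3, 5 on the floor, 32 mm apart; 2 and 4 wedged 15 mm high over the gaps. Ends have spare room: a pressed bar spreads its neighbours. Level tops: 36 mm above the origin. A like tote of black caps is a bystander.
- proud_bar1: Raised soap bar 2, towards the tote's -x end: 84 mm (y, across the tote) x 40 mm (x) x 30 mm high, long edges bevelled, 0.08 kg. Origin: centre of its underside; z up; top 30 mm above it. Origin above the tote's underside: 21 mm raised, 6 mm down. Gives way to a steady 3 to 15 N and slides down; the tamper's base then stops firmly on the neighbouring bars.
- proud_bar2: Raised soap bar 4, towards the tote's +x end, 72 mm from the other raised bar; same size, origin, axes and behaviour. It may shift a few millimetres along the tote while the other one is pressed.

How it is judged:
By the outcome, as a careful person would: the job done as asked, in the order asked, and still so for the second after the job is handed in, with the robot touching nothing.
It also fails if it takes over 58 s, if anything falls off the work surface, if the arm or the gripper's body presses on something with over 40 N, if the wrist force passes 120 N, or if a joint passes its speed limit or range.

## Working session

There is one attempt and no reset: what is moved stays moved. The work goes in short steps, Python scripts to look and compute and a tool call to move; the robot and the scene stay as the last step left them, time stands still between calls to the robot, and variables do not carry over. Pictures are saved under pics/ and viewed, at most 10 in all, crops included, and the job is handed in when it is done.

Besides the shell and the picture viewer there is one more tool, called after ">>>" as name(argument=value, ...) on one line, values as JSON. apply_moves: Moves the arm, as the interface text tells. Its arguments: {"type":"object","properties":{"moves":{"type":"array","items":{"type":"object","properties":{"x":{"type":"number"},"y":{"type":"number"},"z":{"type":"number"},"turn":{"type":"number"},"gripper":{"type":"number"}}}},"grip_force":{"type":"number"}},"required":["moves"]}

```bash
mkdir -p pics; python3 - <<'E'
from plant import robot
import cv2
s=robot.state();print(s['time'],s['tcp_pos'],s['tool_rot'])
for n in('top','scene'):
    cv2.imwrite(f'pics/{n}1.png',robot.read_camera(n)[:,:,::-1])
    print(robot.camera_model(n))
print(robot.camera_model('wrist'))
E
```

```text
0.0 [0.1589072  0.50004695 0.23048629] [-4.81555712e-01 -3.10406354e+00  2.40487719e-03]
{'K': array([[400.94726887,   0.        , 320.42044378],
       [  0.        , 400.94726887, 203.19384542],
       [  0.        ,   0.        ,   1.        ]]), 'rvec': array([ 1.89277136, -2.31796784,  0.24924907]), 'tvec': array([0.08808438, 0.52769715, 0.66062982])}
{'K': array([[363.12888607,   0.        , 322.63858558],
       [  0.        , 363.12888607, 205.00380263],
       [  0.        ,   0.        ,   1.        ]]), 'rvec': array([ 0.87597804,  2.48085479, -1.15896959]), 'tvec': array([ 0.42460068, -0.17521158,  0.92933052])}
{'K': array([[351.89004863,   0.        , 315.1172099 ],
       [  0.        , 351.89004863, 194.87719608],
       [  0.        ,   0.        ,   1.        ]]), 'T_tool_cam': array([[-2.63298486e-04, -9.52509994e-01, -3.04507211e-01,
         7.77430486e-02],
       [ 9.99999632e-01, -4.99412599e-04,  6.97510911e-04,
         4.76674687e-04],
       [-8.16460851e-04, -3.04506915e-01,  9.52509775e-01,
        -1.42341848e-01],
       [ 0.00000000e+00,  0.00000000e+00,  0.00000000e+00,
         1.00000000e+00]])}
```

View pics/top1.png

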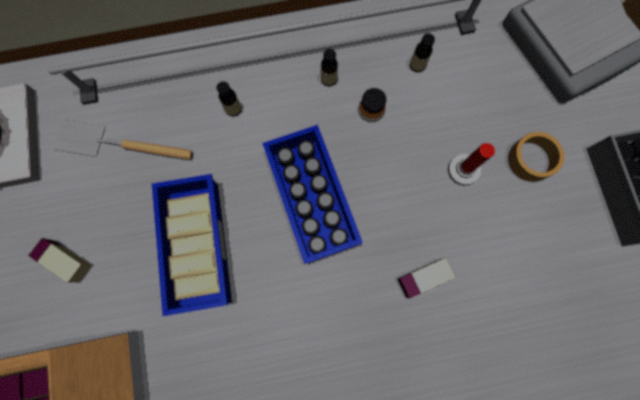

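View pics/scene1.png

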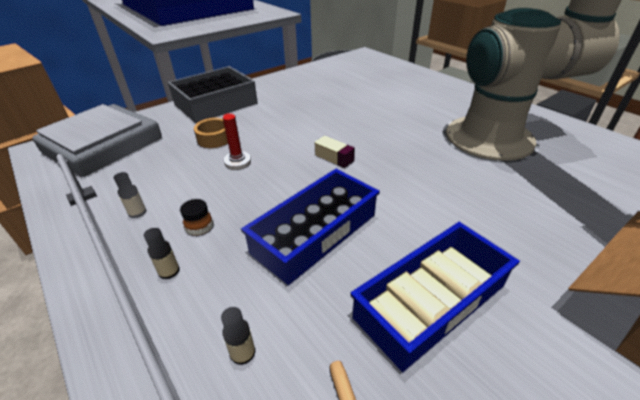

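The top view shows the tamper at about (465,169), with its handle top at (486,151). The soap tote's rim corners are at about (152,184), (213,176), (228,304) and (165,314), with the raised bars near (188,222) and (193,263).

```bash
cat > h.py <<'E'
import numpy as np, cv2
from scipy.spatial.transform import Rotation as R
from plant import robot
def cam(n):
    m=robot.camera_model(n)
    if n!='wrist':
        Rm=R.from_rotvec(m['rvec']).as_matrix().T; return m['K'],Rm,-Rm@m['tvec']
    s=robot.state();T=m['T_tool_cam'];Rt=R.from_rotvec(s['tool_rot']).as_matrix()
    return m['K'],Rt@T[:3,:3],s['tcp_pos']+Rt@T[:3,3]
def px2w(c,uv,z):
    K,Rm,o=c; uv=np.atleast_2d(uv)
    d=np.c_[uv,np.ones(len(uv))]@np.linalg.inv(K).T@Rm.T
    return (o+d*((z-o[2])/d[:,2])[:,None]).round(4)
def totool(v):
    return (R.from_rotvec(robot.state()['tool_rot']).inv().apply(v)*1000).round(1)
E
python3 - <<'E'
from h import *
c=cam('top')
print('base',px2w(c,[465,169],.014),'top',px2w(c,[486,151],.12))
q=px2w(c,[(152,184),(213,176),(228,304),(165,314)],.062);print(q,q.mean(0),np.linalg.norm(q-np.roll(q,-1,0),axis=1))
print(R.from_rotvec(robot.state()['tool_rot']).as_matrix().round(3))
im=robot.read_camera('top');h=cv2.cvtColor(im,cv2.COLOR_RGB2HSV)
m=((h[...,0]<8)|(h[...,0]>172))&(h[...,1]>180)&(h[...,2]>90)
v,u=np.nonzero(m);k=(abs(u-478)<30)&(abs(v-160)<30);print(u[k].min(),u[k].max(),v[k].min(),v[k].max())
# scene handle check
K,Rm,o=cam('scene')
p=px2w(c,[486,151],.12)[0];x=K@Rm.T@(p-o);print('scene proj top',x[:2]/x[2])
# tote x axis in scene: bars candidates
for uv in [(188,204),(188,222),(191,244),(193,263),(196,286)]: print(uv,px2w(c,uv,.04))
E
```

```text
base [[ 0.5544 -0.3088  0.014 ]] top [[ 0.5534 -0.3066  0.12  ]]
[[0.629  0.271  0.062 ]
 [0.6218 0.1612 0.062 ]
 [0.3943 0.1685 0.062 ]
 [0.3993 0.2747 0.062 ]] [0.5111  0.21885 0.062  ] [0.11003581 0.22761709 0.10631764 0.2297298 ]
[[-0.953  0.303 -0.001]
 [ 0.303  0.953 -0.001]
 [ 0.    -0.001 -1.   ]]
479 493 144 157
scene proj top [228.78952282 115.05801416]
(188, 204) [[0.5856 0.2186 0.04  ]]
(188, 222) [[0.5523 0.223  0.04  ]]
(191, 244) [[0.5114 0.2229 0.04  ]]
(193, 263) [[0.4771 0.2239 0.04  ]]
(196, 286) [[0.4362 0.224  0.04  ]]
```

>>> apply_moves(moves=[{"x":-15,"y":-15,"gripper":1},{"x":-25,"y":-26},{"x":-26,"y":-27},{"x":-26,"y":-27},{"x":-26,"y":-27},{"x":-26,"y":-27},{"x":-26,"y":-27},{"x":-26,"y":-27}])

```text
validation failed for argument at $.mo...
```

>>> apply_moves(moves=[{"x":-26,"y":-27},{"x":-26,"y":-27},{"x":-26,"y":-27},{"x":-26,"y":-27},{"x":-26,"y":-27},{"x":-26,"y":-27},{"x":-26,"y":-27},{"x":-26,"y":-27}])

```text
validation failed for argument at $.mo...
```

>>> apply_moves(moves=[{"x":-26,"y":-27},{"x":-26,"y":-27},{"x":-26,"y":-27},{"x":-26,"y":-27},{"x":-26,"y":-27},{"x":-20,"y":-20},{"x":-12,"y":-12},{"x":0,"y":0}])

```text
validation failed for argument at $.mo...
```

```bash
python3 - <<'E'
from h import *
s=robot.state();print(s['time'],s['tcp_pos'],s['qpos'].round(2) if hasattr(s['qpos'],'round') else s['qpos'],s['wrist_force'])
c=cam('wrist');im=robot.read_camera('wrist')
cv2.imwrite('pics/w1.png',im[:,:,::-1])
h=cv2.cvtColor(im,cv2.COLOR_RGB2HSV)
m=(((h[...,0]<8)|(h[...,0]>172))&(h[...,1]>180)&(h[...,2]>60)).astype('u1')
n,l,st,ce=cv2.connectedComponentsWithStats(m)
i=1+st[1:,4].argmax();print(st[i],ce[i])
d=np.array([.554,-.307,.231])-s['tcp_pos'];print(d,totool(d))
K,Rm,o=c
for z in(.12,.014):
    x=K@Rm.T@(np.array([.554,-.307,z])-o);print('pred',x[:2]/x[2])
E
```

```text
0.15 [0.15893696 0.5001299  0.23067061] [ 1.19  0.05  1.4   0.    1.69 -0.07] [ 0.28324689 -1.00682148  0.04535129]Traceback (most recent call last):
  File "<stdin>", line 8, in <module>
ValueError: attempt to get argmax of an empty sequence
```

View pics/w1.png

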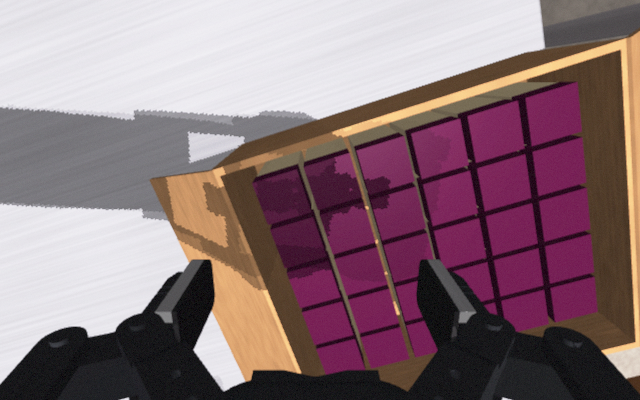

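The moves were refused, most likely because every row needs all its fields. The arm hasn't moved, and the wrist view shows only the wooden box under the start pose.

>>> apply_moves(moves=[{"x":-15,"y":-15,"z":0,"turn":0,"gripper":1},{"x":-25,"y":-26,"z":0,"turn":0,"gripper":1},{"x":-26,"y":-27,"z":0,"turn":0,"gripper":1},{"x":-26,"y":-27,"z":0,"turn":0,"gripper":1},{"x":-26,"y":-27,"z":0,"turn":0,"gripper":1},{"x":-26,"y":-27,"z":0,"turn":0,"gripper":1},{"x":-26,"y":-27,"z":0,"turn":0,"gripper":1},{"x":-26,"y":-27,"z":0,"turn":0,"gripper":1}])

```text
time: 0.87
tcp_pos: [0.2845, 0.2459, 0.2313]
tool_rot: [0.481, 3.104, 0.0]
wrist_force: [1.0, -0.8, -0.1]
opening: 0.085
grasp_force: 0.0
```

>>> apply_moves(moves=[{"x":-26,"y":-27,"z":0,"turn":0,"gripper":1},{"x":-26,"y":-27,"z":0,"turn":0,"gripper":1},{"x":-26,"y":-27,"z":0,"turn":0,"gripper":1},{"x":-26,"y":-27,"z":0,"turn":0,"gripper":1},{"x":-26,"y":-27,"z":0,"turn":0,"gripper":1},{"x":-26,"y":-27,"z":0,"turn":0,"gripper":1},{"x":-26,"y":-27,"z":0,"turn":0,"gripper":1},{"x":-26,"y":-27,"z":0,"turn":0,"gripper":1}])

```text
time: 1.53
tcp_pos: [0.4175, -0.0234, 0.2313]
tool_rot: [0.482, 3.104, 0.0]
wrist_force: [0.3, 1.0, -0.1]
opening: 0.0853
grasp_force: 0.0
```

>>> apply_moves(moves=[{"x":-26,"y":-27,"z":0,"turn":0,"gripper":1},{"x":-26,"y":-27,"z":0,"turn":0,"gripper":1},{"x":-26,"y":-27,"z":0,"turn":0,"gripper":1},{"x":-26,"y":-27,"z":0,"turn":0,"gripper":1},{"x":-26,"y":-27,"z":0,"turn":0,"gripper":1},{"x":-26,"y":-27,"z":0,"turn":0,"gripper":1},{"x":-15,"y":-15,"z":0,"turn":0,"gripper":1},{"x":0,"y":0,"z":0,"turn":0,"gripper":1}])

```text
time: 2.2
tcp_pos: [0.5268, -0.2453, 0.2295]
tool_rot: [-0.487, -3.102, -0.0]
wrist_force: [-0.7, 0.5, 0.5]
opening: 0.0851
grasp_force: 0.0
```

```bash
cat > w.py <<'E'
from h import *
import sys
s=robot.state();print(s['time'],s['tcp_pos'],s['qpos'],s['wrist_force'])
c=cam('wrist');im=robot.read_camera('wrist')
cv2.imwrite(sys.argv[1],im[:,:,::-1])
h=cv2.cvtColor(im,cv2.COLOR_RGB2HSV)
m=(((h[...,0]<8)|(h[...,0]>172))&(h[...,1]>180)&(h[...,2]>60)).astype('u1')
n,l,st,ce=cv2.connectedComponentsWithStats(m)
if n>1:
    i=1+st[1:,4].argmax();print(st[i],ce[i])
d=np.array([.554,-.307,.231])-s['tcp_pos'];print(d,totool(d))
K,Rm,o=c
for z in(.12,.014):
    x=K@Rm.T@(np.array([.554,-.307,z])-o);print('pred',x[:2]/x[2])
E
python3 w.py pics/w2.png
```

```text
2.2 [ 0.52683069 -0.24525103  0.22954026] [-4.98928206e-01  2.13256606e-01  1.22830900e+00 -6.24366425e-04
  1.70188050e+00 -1.75851872e+00] [-0.65612243  0.54120587  0.51959618]
[235 230  33  30 769] [251.06371912 244.60078023]
[ 0.02716931 -0.06174897  0.00145974] [-44.7 -50.5  -1.6]
pred [250.26856647 245.97828626]
pred [267.5360878  202.47934252]
```

View pics/w2.png

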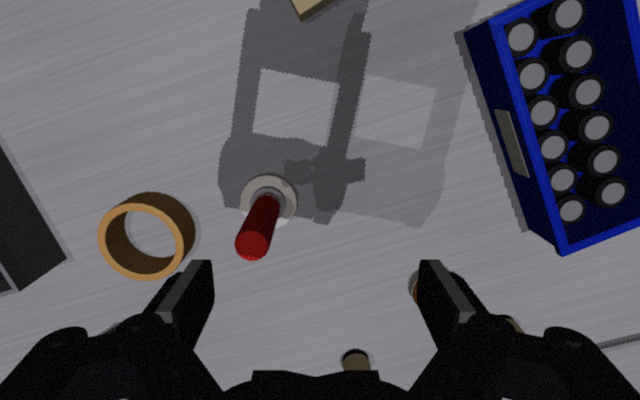

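The handle top is at (251,245) and the base at (268,200), both within about 2 px of prediction. I'll line up and descend.

>>> apply_moves(moves=[{"x":-15,"y":-17,"z":0,"turn":0,"gripper":1},{"x":-20,"y":-22,"z":0,"turn":0,"gripper":1},{"x":-10,"y":-11,"z":0,"turn":0,"gripper":1},{"x":0,"y":0,"z":20,"turn":0,"gripper":1},{"x":0,"y":0,"z":35,"turn":0,"gripper":1},{"x":0,"y":0,"z":35,"turn":0,"gripper":1},{"x":0,"y":0,"z":35,"turn":0,"gripper":1},{"x":0,"y":0,"z":15,"turn":0,"gripper":1}])

```text
time: 2.92
tcp_pos: [0.552, -0.3005, 0.0857]
tool_rot: [-0.479, -3.098, -0.005]
wrist_force: [-0.2, 0.6, -0.5]
opening: 0.0855
grasp_force: 0.0
```

>>> apply_moves(moves=[{"x":0,"y":0,"z":14,"turn":0,"gripper":1},{"x":0,"y":0,"z":0,"turn":0,"gripper":1},{"x":0,"y":0,"z":0,"turn":0,"gripper":0.4},{"x":0,"y":0,"z":0,"turn":0,"gripper":0},{"x":0,"y":0,"z":0,"turn":0,"gripper":-1},{"x":0,"y":0,"z":0,"turn":0,"gripper":-1},{"x":0,"y":0,"z":0,"turn":0,"gripper":-1},{"x":0,"y":0,"z":0,"turn":0,"gripper":-1}], grip_force=60)

```text
time: 3.58
tcp_pos: [0.5546, -0.3035, 0.0784]
tool_rot: [0.482, 3.103, -0.001]
wrist_force: [0.1, -0.6, 2.3]
opening: 0.0265
grasp_force: 58.6
```

Gripped. I'll measure the raised bars more closely from the top view before carrying the tamper over.

```bash
python3 - <<'E'
from h import *
im=cv2.imread('pics/top1.png')
# warp into metric map at z=0.051: 2.5px/mm, x .38-.65 down->up, y .29..0.15
K,Rm,o=cam('top')
xs=np.array([[.64,.29],[.64,.15],[.38,.15],[.38,.29]])
P=np.c_[xs,np.full(4,.051)];q=(P-o)@Rm@K.T;q=(q[:,:2]/q[:,2:]).astype('f4')
W,H=294,546   # 2.1 px/mm
dst=np.float32([[0,0],[W,0],[W,H],[0,H]])
w=cv2.warpPerspective(im,cv2.getPerspectiveTransform(q,dst),(W,H),flags=cv2.INTER_CUBIC)
for k in range(0,27,2):
    y=int(k*21);cv2.putText(w,'%.2f'%(.64-k*.01),(0,y+4),0,.35,(255,255,255));cv2.line(w,(25,y),(40,y),(0,255,0))
for k in range(0,15,2):
    cv2.putText(w,'%.2f'%(.29-k*.01),(k*21-12,10),0,.35,(0,0,0))
cv2.imwrite('pics/bars.png',w)
E
```

```text
(no output)
```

View pics/bars.png

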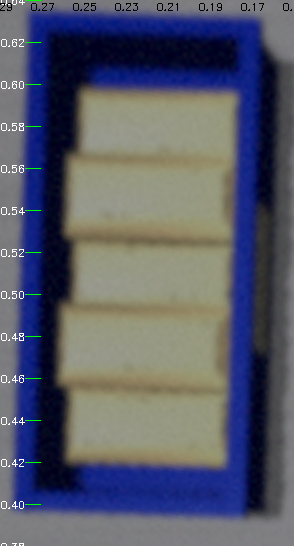

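>>> apply_moves(moves=[{"x":0,"y":0,"z":-8,"turn":0,"gripper":-1},{"x":0,"y":0,"z":-12,"turn":0,"gripper":-1},{"x":0,"y":0,"z":-18,"turn":0,"gripper":-1},{"x":0,"y":0,"z":-20,"turn":0,"gripper":-1},{"x":0,"y":0,"z":-20,"turn":0,"gripper":-1},{"x":0,"y":0,"z":-20,"turn":0,"gripper":-1},{"x":0,"y":0,"z":-15,"turn":0,"gripper":-1},{"x":0,"y":0,"z":-7,"turn":0,"gripper":-1}], grip_force=100)

```text
time: 4.25
tcp_pos: [0.5548, -0.3034, 0.2011]
tool_rot: [0.481, 3.1, -0.002]
wrist_force: [0.2, 0.0, -1.8]
opening: 0.0262
grasp_force: 97.8
```

In the metric map, raised bar A spans rows 153–238 (x ≈ 0.547) and raised bar B spans rows 303–388 (x ≈ 0.475). They're 71 mm apart as expected, with y ≈ 0.220.

>>> apply_moves(moves=[{"x":3,"y":10,"z":0,"turn":0,"gripper":-1},{"x":7,"y":20,"z":0,"turn":0,"gripper":-1},{"x":10,"y":30,"z":0,"turn":0,"gripper":-1},{"x":12,"y":35,"z":0,"turn":0,"gripper":-1},{"x":12,"y":35,"z":0,"turn":0,"gripper":-1},{"x":12,"y":35,"z":0,"turn":0,"gripper":-1},{"x":12,"y":35,"z":0,"turn":0,"gripper":-1},{"x":11,"y":35,"z":0,"turn":0,"gripper":-1}])

```text
time: 4.92
tcp_pos: [0.5489, -0.0527, 0.196]
tool_rot: [-0.481, -3.102, -0.001]
wrist_force: [-0.1, -0.2, -2.2]
opening: 0.0264
grasp_force: 97.9
```

>>> apply_moves(moves=[{"x":12,"y":35,"z":0,"turn":0,"gripper":-1},{"x":12,"y":35,"z":0,"turn":0,"gripper":-1},{"x":12,"y":35,"z":0,"turn":0,"gripper":-1},{"x":12,"y":35,"z":0,"turn":0,"gripper":-1},{"x":12,"y":35,"z":0,"turn":0,"gripper":-1},{"x":10,"y":30,"z":0,"turn":0,"gripper":-1},{"x":7,"y":20,"z":0,"turn":0,"gripper":-1},{"x":3,"y":10,"z":0,"turn":0,"gripper":-1}])

```text
time: 5.58
tcp_pos: [0.5434, 0.1962, 0.1958]
tool_rot: [-0.476, -3.103, 0.0]
wrist_force: [0.3, 0.1, -2.5]
opening: 0.0261
grasp_force: 98.1
```

>>> apply_moves(moves=[{"x":4,"y":13,"z":0,"turn":0,"gripper":-1},{"x":4,"y":12,"z":0,"turn":0,"gripper":-1},{"x":0,"y":0,"z":0,"turn":0,"gripper":-1},{"x":0,"y":0,"z":0,"turn":0,"gripper":-1},{"x":0,"y":0,"z":0,"turn":0,"gripper":-1},{"x":0,"y":0,"z":0,"turn":0,"gripper":-1},{"x":0,"y":0,"z":0,"turn":0,"gripper":-1},{"x":0,"y":0,"z":0,"turn":0,"gripper":-1}])

```text
time: 6.25
tcp_pos: [0.5452, 0.2186, 0.1974]
tool_rot: [0.483, 3.104, 0.0]
wrist_force: [-0.9, 0.0, -1.1]
opening: 0.0264
grasp_force: 98.2
```

```bash
python3 w.py pics/w3.png; python3 -c "
from h import *
print(totool(np.array([.547,.219,.201])-robot.state()['tcp_pos']))"
```

```text
6.25 [0.54515425 0.21860694 0.19739993] [ 3.18511610e-01  2.39562575e-01  1.26160866e+00 -1.90577149e-05
  1.64024403e+00 -9.43565260e-01] [-0.9409212   0.02818781 -1.08642162]
[ 277  202   78  152 5054] [314.78848437 306.84289672]
[ 0.00884575 -0.52560694  0.03360007] [-168.  -498.1  -33.6]
pred [-303.17908913  402.59139066]
pred [-141.02894554  318.55424954]
[-1.7  0.8 -3.6]
```

View pics/w3.png

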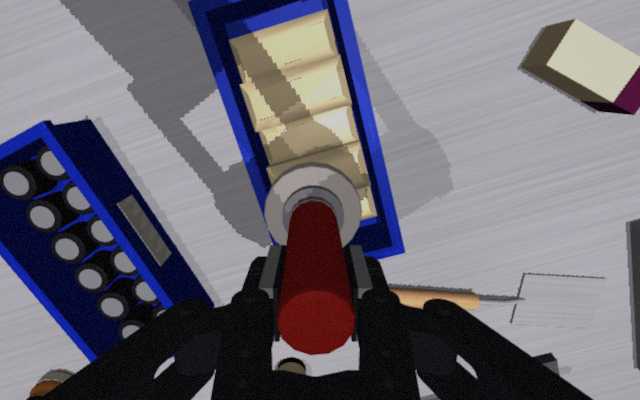

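```bash
python3 - <<'E'
from h import *
c=cam('wrist')
q=px2w(c,[(240,85),(338,57),(352,103),(255,128)],.051);print(q,q.mean(0))
q=px2w(c,[(190,3),(345,0),(405,248)],.062);print(q)
print(px2w(c,[(313,205)],.133))
E
```

```text
[[0.4553 0.1864 0.051 ]
 [0.459  0.2653 0.051 ]
 [0.4951 0.2662 0.051 ]
 [0.4901 0.1858 0.051 ]] [0.474875 0.225925 0.051   ]
[[0.3937 0.1751 0.062 ]
 [0.4251 0.2798 0.062 ]
 [0.626  0.2758 0.062 ]]
[[0.5401 0.2196 0.133 ]]
```

>>> apply_moves(moves=[{"x":-3,"y":4,"z":5,"turn":0,"gripper":-1},{"x":0,"y":0,"z":10,"turn":0,"gripper":-1},{"x":0,"y":0,"z":12,"turn":0,"gripper":-1},{"x":0,"y":0,"z":12,"turn":0,"gripper":-1},{"x":0,"y":0,"z":10,"turn":0,"gripper":-1},{"x":0,"y":0,"z":6,"turn":0,"gripper":-1},{"x":0,"y":0,"z":3,"turn":0,"gripper":-1},{"x":0,"y":0,"z":0,"turn":0,"gripper":-1}])

```text
time: 6.97
tcp_pos: [0.5487, 0.222, 0.1382]
tool_rot: [-0.481, -3.103, 0.001]
wrist_force: [0.3, 0.7, -1.9]
opening: 0.0259
grasp_force: 98.3
```

```bash
python3 - <<'E'
from h import *
cv2.imwrite('pics/s2.png',robot.read_camera('scene')[180:400,300:560,::-1].repeat(2,0).repeat(2,1))
s=robot.state();print(s['tcp_pos'],s['wrist_force'])
E
```

```text
[0.54906525 0.22209577 0.13917514] [-0.36114964 -0.35613074 -1.61425733]
```

View pics/s2.png

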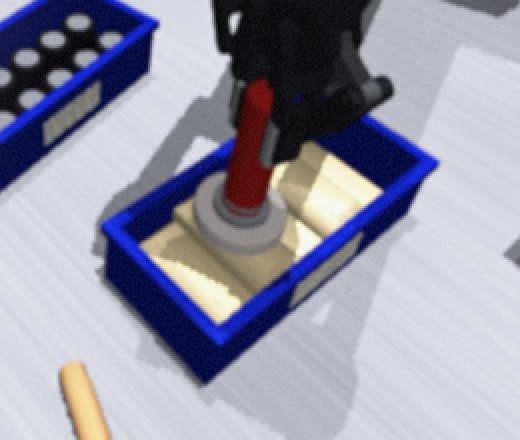

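The tamper base (about (240,212) in the crop) hangs over raised bar A, clear of both side walls, so I'll press now.

>>> apply_moves(moves=[{"x":0,"y":0,"z":2,"turn":0,"gripper":-1},{"x":0,"y":0,"z":2,"turn":0,"gripper":-1},{"x":0,"y":0,"z":2,"turn":0,"gripper":-1},{"x":0,"y":0,"z":2,"turn":0,"gripper":-1},{"x":0,"y":0,"z":2,"turn":0,"gripper":-1},{"x":0,"y":0,"z":2,"turn":0,"gripper":-1},{"x":0,"y":0,"z":2,"turn":0,"gripper":-1},{"x":0,"y":0,"z":1,"turn":0,"gripper":-1}])

```text
time: 7.68
tcp_pos: [0.5496, 0.2222, 0.1249]
tool_rot: [0.481, 3.103, 0.001]
wrist_force: [0.2, -0.2, -1.0]
opening: 0.026
grasp_force: 98.3
```

>>> apply_moves(moves=[{"x":0,"y":0,"z":1,"turn":0,"gripper":-1},{"x":0,"y":0,"z":1,"turn":0,"gripper":-1},{"x":0,"y":0,"z":1,"turn":0,"gripper":-1},{"x":0,"y":0,"z":1,"turn":0,"gripper":-1},{"x":0,"y":0,"z":1,"turn":0,"gripper":-1},{"x":0,"y":0,"z":0,"turn":0,"gripper":-1},{"x":0,"y":0,"z":0,"turn":0,"gripper":-1},{"x":0,"y":0,"z":0,"turn":0,"gripper":-1}])

```text
time: 8.35
tcp_pos: [0.5491, 0.2221, 0.1193]
tool_rot: [-0.482, -3.104, -0.0]
wrist_force: [0.2, 0.0, -2.8]
opening: 0.0263
grasp_force: 98.3
```

>>> apply_moves(moves=[{"x":0,"y":0,"z":1,"turn":0,"gripper":-1},{"x":0,"y":0,"z":1,"turn":0,"gripper":-1},{"x":0,"y":0,"z":1,"turn":0,"gripper":-1},{"x":0,"y":0,"z":1,"turn":0,"gripper":-1},{"x":0,"y":0,"z":0,"turn":0,"gripper":-1},{"x":0,"y":0,"z":0,"turn":0,"gripper":-1},{"x":0,"y":0,"z":0,"turn":0,"gripper":-1},{"x":0,"y":0,"z":0,"turn":0,"gripper":-1}])

```text
time: 9.02
tcp_pos: [0.5491, 0.2221, 0.1154]
tool_rot: [0.482, 3.104, 0.0]
wrist_force: [-0.6, 0.8, -2.2]
opening: 0.0261
grasp_force: 98.3
```

```bash
python3 - <<'E'
from h import *
a=robot.read_camera('scene')[180:400,300:560,::-1].repeat(2,0).repeat(2,1)
cv2.imwrite('pics/s3.png',a)
s=robot.state();print(s['tcp_pos'],s['wrist_force'])
E
```

```text
[0.54912015 0.22212906 0.11541356] [ 0.09878591  0.4688354  -2.34210666]
```

View pics/s3.png

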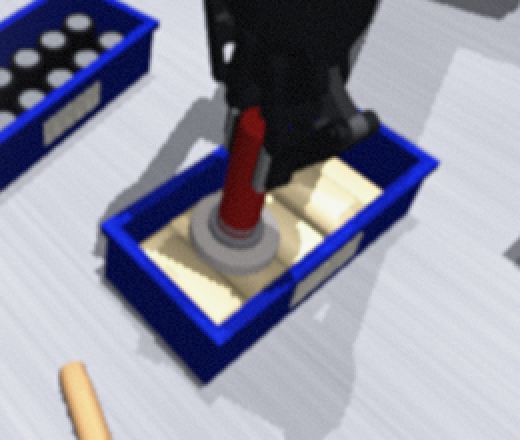

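The base is now about 20 px lower, at roughly (235,232), with no load yet. I'll carry on slowly.

>>> apply_moves(moves=[{"x":0,"y":0,"z":1,"turn":0,"gripper":-1},{"x":0,"y":0,"z":1,"turn":0,"gripper":-1},{"x":0,"y":0,"z":1,"turn":0,"gripper":-1},{"x":0,"y":0,"z":1,"turn":0,"gripper":-1},{"x":0,"y":0,"z":0,"turn":0,"gripper":-1},{"x":0,"y":0,"z":0,"turn":0,"gripper":-1},{"x":0,"y":0,"z":0,"turn":0,"gripper":-1},{"x":0,"y":0,"z":0,"turn":0,"gripper":-1}])

```text
time: 9.73
tcp_pos: [0.5501, 0.2222, 0.1143]
tool_rot: [0.481, 3.101, 0.002]
wrist_force: [-3.1, -2.6, 11.7]
opening: 0.0262
grasp_force: 99.7
```

Contact is firm at TCP z 0.114, so the underside is at 36 mm. That's the level height, but I'll press a little harder to seat it.

>>> apply_moves(moves=[{"x":0,"y":0,"z":1,"turn":0,"gripper":-1},{"x":0,"y":0,"z":0.5,"turn":0,"gripper":-1},{"x":0,"y":0,"z":0.5,"turn":0,"gripper":-1},{"x":0,"y":0,"z":0.5,"turn":0,"gripper":-1},{"x":0,"y":0,"z":0,"turn":0,"gripper":-1},{"x":0,"y":0,"z":0,"turn":0,"gripper":-1},{"x":0,"y":0,"z":0,"turn":0,"gripper":-1},{"x":0,"y":0,"z":0,"turn":0,"gripper":-1}])

```text
time: 10.4
tcp_pos: [0.551, 0.2224, 0.1142]
tool_rot: [0.481, 3.098, 0.005]
wrist_force: [-4.1, -3.7, 19.7]
opening: 0.026
grasp_force: 100.3
```

>>> apply_moves(moves=[{"x":0,"y":0,"z":-3,"turn":0,"gripper":-1},{"x":0,"y":0,"z":-4,"turn":0,"gripper":-1},{"x":0,"y":0,"z":-8,"turn":0,"gripper":-1},{"x":0,"y":0,"z":-15,"turn":0,"gripper":-1},{"x":0,"y":0,"z":-20,"turn":0,"gripper":-1},{"x":0,"y":0,"z":-20,"turn":0,"gripper":-1},{"x":0,"y":0,"z":-12,"turn":0,"gripper":-1},{"x":0,"y":0,"z":-5,"turn":0,"gripper":-1}])

```text
time: 11.07
tcp_pos: [0.5497, 0.2224, 0.1982]
tool_rot: [0.481, 3.102, 0.002]
wrist_force: [-0.2, -0.5, -1.3]
opening: 0.0258
grasp_force: 98.5
```

```bash
python3 w.py pics/w4.png
```

```text
11.0667 [0.5497284  0.22235249 0.19819312] [ 3.22060224e-01  2.52734798e-01  1.24460719e+00  6.95222183e-05
  1.64096066e+00 -9.40940685e-01] [-0.18566403 -0.46252551 -1.2664511 ]
[ 277  239   78  115 4284] [315.28431373 317.30042017]
[ 0.0042716  -0.52935249  0.03280688] [-164.5 -503.1  -33.3]
pred [-311.81836984  398.61143556]
pred [-147.27248209  315.20862842]
```

View pics/w4.png

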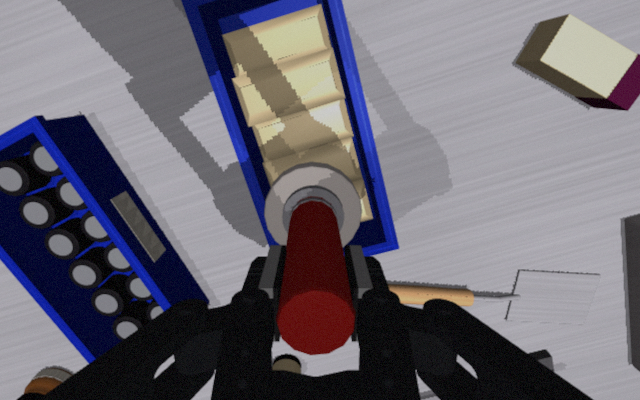

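```bash
python3 - <<'E'
from h import *
c=cam('wrist')
q=px2w(c,[(234,80),(333,52),(345,98),(247,125)],.051);print(q.mean(0))
print(totool(np.array([.474,.223,.198])-robot.state()['tcp_pos']))
E
```

```text
[0.475025 0.225775 0.051   ]
[ 72.3 -22.3  -0.3]
```

B sits at (0.475, 0.225), essentially unmoved. I'll shift over to it and descend to just above.

>>> apply_moves(moves=[{"x":8,"y":-2,"z":0,"turn":0,"gripper":-1},{"x":14,"y":-4,"z":0,"turn":0,"gripper":-1},{"x":16,"y":-5,"z":0,"turn":0,"gripper":-1},{"x":16,"y":-5,"z":0,"turn":0,"gripper":-1},{"x":10,"y":-3,"z":0,"turn":0,"gripper":-1},{"x":5,"y":-2,"z":0,"turn":0,"gripper":-1},{"x":0,"y":0,"z":0,"turn":0,"gripper":-1},{"x":0,"y":0,"z":0,"turn":0,"gripper":-1}])

```text
time: 11.78
tcp_pos: [0.4767, 0.2229, 0.1951]
tool_rot: [-0.481, -3.104, 0.001]
wrist_force: [0.1, -0.3, -1.8]
opening: 0.0261
grasp_force: 98.3
```

>>> apply_moves(moves=[{"x":0,"y":0,"z":5,"turn":0,"gripper":-1},{"x":0,"y":0,"z":10,"turn":0,"gripper":-1},{"x":0,"y":0,"z":12,"turn":0,"gripper":-1},{"x":0,"y":0,"z":12,"turn":0,"gripper":-1},{"x":0,"y":0,"z":10,"turn":0,"gripper":-1},{"x":0,"y":0,"z":6,"turn":0,"gripper":-1},{"x":0,"y":0,"z":3,"turn":0,"gripper":-1},{"x":0,"y":0,"z":1,"turn":0,"gripper":-1}])

```text
time: 12.45
tcp_pos: [0.4767, 0.2229, 0.136]
tool_rot: [-0.481, -3.103, 0.001]
wrist_force: [-0.4, 0.4, -2.3]
opening: 0.0262
grasp_force: 98.3
```

>>> apply_moves(moves=[{"x":0,"y":0,"z":1,"turn":0,"gripper":-1},{"x":0,"y":0,"z":1,"turn":0,"gripper":-1},{"x":0,"y":0,"z":1,"turn":0,"gripper":-1},{"x":0,"y":0,"z":1,"turn":0,"gripper":-1},{"x":0,"y":0,"z":1,"turn":0,"gripper":-1},{"x":0,"y":0,"z":1,"turn":0,"gripper":-1},{"x":0,"y":0,"z":1,"turn":0,"gripper":-1},{"x":0,"y":0,"z":1,"turn":0,"gripper":-1}])

```text
time: 13.12
tcp_pos: [0.4771, 0.2232, 0.1292]
tool_rot: [0.481, 3.104, 0.001]
wrist_force: [-0.2, 0.2, 0.8]
opening: 0.0261
grasp_force: 98.3
```

>>> apply_moves(moves=[{"x":0,"y":0,"z":1,"turn":0,"gripper":-1},{"x":0,"y":0,"z":1,"turn":0,"gripper":-1},{"x":0,"y":0,"z":1,"turn":0,"gripper":-1},{"x":0,"y":0,"z":1,"turn":0,"gripper":-1},{"x":0,"y":0,"z":1,"turn":0,"gripper":-1},{"x":0,"y":0,"z":1,"turn":0,"gripper":-1},{"x":0,"y":0,"z":1,"turn":0,"gripper":-1},{"x":0,"y":0,"z":1,"turn":0,"gripper":-1}])

```text
time: 13.78
tcp_pos: [0.4768, 0.2229, 0.1203]
tool_rot: [-0.482, -3.104, 0.001]
wrist_force: [0.5, -0.5, -1.7]
opening: 0.0262
grasp_force: 98.3
```

Contact came at 0.129, as expected, and the bar is sliding down with little force. I'll continue to the firm stop.

>>> apply_moves(moves=[{"x":0,"y":0,"z":1,"turn":0,"gripper":-1},{"x":0,"y":0,"z":1,"turn":0,"gripper":-1},{"x":0,"y":0,"z":1,"turn":0,"gripper":-1},{"x":0,"y":0,"z":1,"turn":0,"gripper":-1},{"x":0,"y":0,"z":1,"turn":0,"gripper":-1},{"x":0,"y":0,"z":1,"turn":0,"gripper":-1},{"x":0,"y":0,"z":1,"turn":0,"gripper":-1},{"x":0,"y":0,"z":1,"turn":0,"gripper":-1}])

```text
time: 14.45
tcp_pos: [0.4776, 0.2231, 0.1143]
tool_rot: [0.481, 3.103, 0.001]
wrist_force: [-3.4, -2.1, 11.0]
opening: 0.026
grasp_force: 99.1
```

>>> apply_moves(moves=[{"x":0,"y":0,"z":0.5,"turn":0,"gripper":-1},{"x":0,"y":0,"z":0.5,"turn":0,"gripper":-1},{"x":0,"y":0,"z":0.5,"turn":0,"gripper":-1},{"x":0,"y":0,"z":0.5,"turn":0,"gripper":-1},{"x":0,"y":0,"z":0,"turn":0,"gripper":-1},{"x":0,"y":0,"z":0,"turn":0,"gripper":-1},{"x":0,"y":0,"z":0,"turn":0,"gripper":-1},{"x":0,"y":0,"z":0,"turn":0,"gripper":-1}])

```text
time: 15.12
tcp_pos: [0.4782, 0.2232, 0.1142]
tool_rot: [0.481, 3.101, 0.003]
wrist_force: [-4.1, -3.0, 14.7]
opening: 0.0266
grasp_force: 99.9
```

>>> apply_moves(moves=[{"x":0,"y":0,"z":-3,"turn":0,"gripper":-1},{"x":0,"y":0,"z":-4,"turn":0,"gripper":-1},{"x":0,"y":0,"z":-8,"turn":0,"gripper":-1},{"x":0,"y":0,"z":-15,"turn":0,"gripper":-1},{"x":0,"y":0,"z":-20,"turn":0,"gripper":-1},{"x":0,"y":0,"z":-20,"turn":0,"gripper":-1},{"x":0,"y":0,"z":-15,"turn":0,"gripper":-1},{"x":0,"y":0,"z":-5,"turn":0,"gripper":-1}])

```text
time: 15.78
tcp_pos: [0.4778, 0.2234, 0.2039]
tool_rot: [0.481, 3.101, 0.003]
wrist_force: [-0.3, -0.5, -1.1]
opening: 0.0261
grasp_force: 98.7
```

>>> apply_moves(moves=[{"x":-5,"y":-10,"z":0,"turn":0,"gripper":-1},{"x":-10,"y":-20,"z":0,"turn":0,"gripper":-1},{"x":-15,"y":-30,"z":0,"turn":0,"gripper":-1},{"x":-17,"y":-35,"z":0,"turn":0,"gripper":-1},{"x":-17,"y":-35,"z":0,"turn":0,"gripper":-1},{"x":-17,"y":-35,"z":0,"turn":0,"gripper":-1},{"x":-17,"y":-35,"z":0,"turn":0,"gripper":-1},{"x":-17,"y":-35,"z":0,"turn":0,"gripper":-1}])

```text
time: 16.45
tcp_pos: [0.5144, -0.0383, 0.1992]
tool_rot: [-0.482, -3.102, 0.0]
wrist_force: [1.1, 1.6, -1.6]
opening: 0.0261
grasp_force: 98.6
```

>>> apply_moves(moves=[{"x":-17,"y":-35,"z":0,"turn":0,"gripper":-1},{"x":-17,"y":-35,"z":0,"turn":0,"gripper":-1},{"x":-17,"y":-35,"z":0,"turn":0,"gripper":-1},{"x":-17,"y":-35,"z":0,"turn":0,"gripper":-1},{"x":-15,"y":-30,"z":0,"turn":0,"gripper":-1},{"x":-10,"y":-20,"z":0,"turn":0,"gripper":-1},{"x":-5,"y":-10,"z":0,"turn":0,"gripper":-1},{"x":0,"y":0,"z":0,"turn":0,"gripper":-1}])

```text
time: 17.12
tcp_pos: [0.5471, -0.2584, 0.1988]
tool_rot: [-0.486, -3.101, -0.001]
wrist_force: [0.5, -0.3, -2.3]
opening: 0.0259
grasp_force: 98.4
```

```bash
python3 - <<'E'
from h import *
s=robot.state();print(s['time'],s['tcp_pos'],s['wrist_force'],totool(np.array([.5546,-.3035,.0784])-s['tcp_pos']))
a=robot.read_camera('scene')[210:370,345:525,::-1]
b=robot.read_camera('top')[165:325,140:240,::-1]
b0=cv2.imread('pics/top1.png')[165:325,140:240]
f=lambda i,k:cv2.resize(i,None,fx=k,fy=k,interpolation=cv2.INTER_CUBIC)
cv2.imwrite('pics/chk.png',np.hstack([f(a,2),f(b0,2),f(b,2)]))
E
```

```text
17.1167 [ 0.54710233 -0.25839319  0.19875116] [ 0.47862849 -0.2622321  -2.31377155] [-21.3 -40.7 120.3]
```

View pics/chk.png

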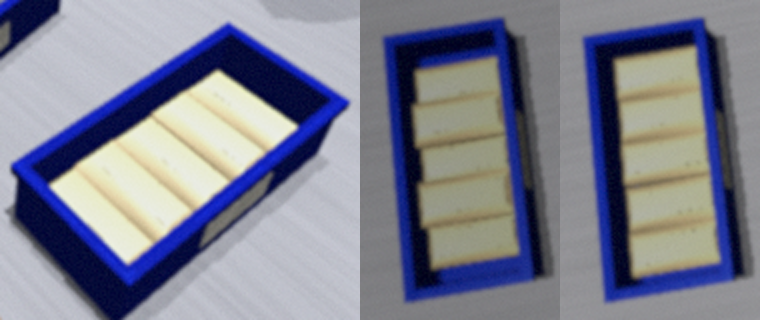

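All five bars are now level and evenly aligned in both views (left and right panels). I'll return the tamper.

>>> apply_moves(moves=[{"x":-6,"y":-10,"z":0,"turn":0,"gripper":-1},{"x":-8,"y":-18,"z":0,"turn":0,"gripper":-1},{"x":-5,"y":-10,"z":0,"turn":0,"gripper":-1},{"x":0,"y":0,"z":10,"turn":0,"gripper":-1},{"x":0,"y":0,"z":20,"turn":0,"gripper":-1},{"x":0,"y":0,"z":25,"turn":0,"gripper":-1},{"x":0,"y":0,"z":20,"turn":0,"gripper":-1},{"x":0,"y":0,"z":5,"turn":0,"gripper":-1}])

```text
time: 17.88
tcp_pos: [0.553, -0.2954, 0.1154]
tool_rot: [-0.479, -3.098, -0.006]
wrist_force: [-1.0, -0.7, -3.4]
opening: 0.0262
grasp_force: 98.4
```

>>> apply_moves(moves=[{"x":0,"y":0,"z":10,"turn":0,"gripper":-1},{"x":0,"y":0,"z":5,"turn":0,"gripper":-1},{"x":0,"y":0,"z":0,"turn":0,"gripper":-1},{"x":0,"y":0,"z":0,"turn":0,"gripper":-1},{"x":0,"y":0,"z":0,"turn":0,"gripper":-1},{"x":0,"y":0,"z":0,"turn":0,"gripper":-1},{"x":0,"y":0,"z":0,"turn":0,"gripper":-1},{"x":0,"y":0,"z":0,"turn":0,"gripper":-1}])

```text
time: 18.55
tcp_pos: [0.5549, -0.2982, 0.1063]
tool_rot: [0.482, 3.104, -0.0]
wrist_force: [-1.0, 0.2, -2.3]
opening: 0.0259
grasp_force: 98.4
```

```bash
python3 - <<'E'
from h import *
s=robot.state();print(s['time'],s['tcp_pos'],s['wrist_force'],totool(np.array([.5546,-.3035,.0784])-s['tcp_pos']))
E
```

```text
18.55 [ 0.55492769 -0.29817905  0.10626655] [-1.01252121  0.15934732 -2.32094573] [-1.3 -5.2 27.9]
```

>>> apply_moves(moves=[{"x":-1,"y":-3,"z":5,"turn":0,"gripper":-1},{"x":0,"y":-3,"z":8,"turn":0,"gripper":-1},{"x":0,"y":0,"z":6,"turn":0,"gripper":-1},{"x":0,"y":0,"z":4,"turn":0,"gripper":-1},{"x":0,"y":0,"z":2,"turn":0,"gripper":-1},{"x":0,"y":0,"z":1,"turn":0,"gripper":-1},{"x":0,"y":0,"z":1,"turn":0,"gripper":-1},{"x":0,"y":0,"z":0,"turn":0,"gripper":-1}])

```text
time: 19.22
tcp_pos: [0.554, -0.304, 0.0788]
tool_rot: [0.481, 3.104, 0.0]
wrist_force: [-0.6, 0.4, -2.5]
opening: 0.0263
grasp_force: 98.4
```

>>> apply_moves(moves=[{"x":0,"y":0,"z":0.5,"turn":0,"gripper":-1},{"x":0,"y":0,"z":0.5,"turn":0,"gripper":-1},{"x":0,"y":0,"z":0.5,"turn":0,"gripper":-1},{"x":0,"y":0,"z":0,"turn":0,"gripper":-1},{"x":0,"y":0,"z":0,"turn":0,"gripper":-1},{"x":0,"y":0,"z":0,"turn":0,"gripper":-1},{"x":0,"y":0,"z":0,"turn":0,"gripper":-1},{"x":0,"y":0,"z":0,"turn":0,"gripper":-1}], grip_force=40)

```text
time: 19.88
tcp_pos: [0.5543, -0.3043, 0.0785]
tool_rot: [0.481, 3.103, -0.001]
wrist_force: [-1.3, 0.5, 4.9]
opening: 0.0261
grasp_force: 99.0
```

>>> apply_moves(moves=[{"x":0,"y":0,"z":-0.5,"turn":0,"gripper":-1},{"x":0,"y":0,"z":0,"turn":0,"gripper":-0.3},{"x":0,"y":0,"z":0,"turn":0,"gripper":-0.2},{"x":0,"y":0,"z":0,"turn":0,"gripper":0},{"x":0,"y":0,"z":0,"turn":0,"gripper":0.5},{"x":0,"y":0,"z":0,"turn":0,"gripper":1},{"x":0,"y":0,"z":0,"turn":0,"gripper":1},{"x":0,"y":0,"z":0,"turn":0,"gripper":1}])

```text
time: 20.55
tcp_pos: [0.5539, -0.304, 0.0777]
tool_rot: [-0.482, -3.104, -0.0]
wrist_force: [0.3, 0.3, 0.4]
opening: 0.0852
grasp_force: 0.0
```

>>> apply_moves(moves=[{"x":0,"y":0,"z":0,"turn":0,"gripper":1},{"x":0,"y":0,"z":-10,"turn":0,"gripper":1},{"x":0,"y":0,"z":-20,"turn":0,"gripper":1},{"x":0,"y":0,"z":-25,"turn":0,"gripper":1},{"x":0,"y":0,"z":-30,"turn":0,"gripper":1},{"x":0,"y":0,"z":-30,"turn":0,"gripper":1},{"x":0,"y":0,"z":-20,"turn":0,"gripper":1},{"x":0,"y":0,"z":-10,"turn":0,"gripper":1}])

```text
time: 21.22
tcp_pos: [0.5547, -0.3045, 0.2278]
tool_rot: [0.481, 3.098, -0.004]
wrist_force: [0.8, 0.6, 1.1]
opening: 0.0854
grasp_force: 0.0
```

```bash
python3 - <<'E'
from h import *
s=robot.state();print(s['time'],s['tcp_pos'],s['wrist_force'],s['opening'])
def red(im,box):
    h=cv2.cvtColor(im,cv2.COLOR_RGB2HSV)
    m=(((h[...,0]<8)|(h[...,0]>172))&(h[...,1]>150)&(h[...,2]>50)).astype('u1')
    x0,x1,y0,y1=box; k=np.zeros_like(m);k[y0:y1,x0:x1]=1
    p=cv2.findNonZero(m*k); return None if p is None else (len(p),cv2.boundingRect(p),cv2.minAreaRect(p))
a=cv2.imread('pics/scene1.png')[:,:,::-1].copy()
print(red(a,(215,255,100,170)),red(robot.read_camera('scene'),(215,255,100,170)))
c=cam('wrist');K,Rm,o=c
print(red(robot.read_camera('wrist'),(200,420,150,400)))
for z in(.12,.014):
    x=K@Rm.T@(np.array([.554,-.304,z])-o);print('pred',x[:2]/x[2])
E
```

```text
21.2167 [ 0.55470982 -0.3045485   0.22783609] [0.75691954 0.60685979 1.11948975] 0.08540358373405571
(437, (223, 113, 18, 42), ((231.27769470214844, 133.7107391357422), (41.93302917480469, 11.383763313293457), 80.21759033203125)) (437, (224, 115, 17, 41), ((231.6847381591797, 135.06063842773438), (41.168731689453125, 11.444151878356934), 79.11447143554688))
(938, (296, 151, 36, 56), ((308.6815185546875, 182.04251098632812), (51.359283447265625, 34.98173904418945), 58.172550201416016))
pred [315.00907587 189.60721815]
pred [315.13597551 159.04654628]
```

The tamper stands upright: its handle is within 1–2 px of the original scene view. The bars are level and the gripper is open and clear, so I'm handing in.

```bash
python3 -c "
from plant import robot
print(robot.job_done())"
```

```text
the job is handed in; nothing more can be done
None
```

Both raised bars now lie level with the others, the tamper is standing upright back in its place and released, and the job was handed in at about 21 s of the 58 s allowed; no verdict came back.

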